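# Line up reagent jars by height on the packing tray

### The arm

A 7-joint arm with a two-finger parallel gripper is mounted at the origin on the work surface. World frame = base frame: x ahead of the robot, y to its left, z up, the work surface at z = 0. Lengths are in m, angles in degrees, forces in N, time in s.
With the tool pointing down it reaches from about 0.425 to 0.875 m from the base axis. Payload 4.7 kg.
Tool frame: the origin (TCP) lies on the centre line of the jaws, within the pads' length; the fingertips stand 19 mm ahead of it and the grasp point (between the pads) is the TCP; z points along the fingers, y is the line along which they close (so a half turn about z gives the same grasp; the last joint's range is limited). The gripper opens to 87 mm and grips with 3 to 60 N. Pads are 19 mm wide; open, the fingers measure 117 mm over their backs; the gripper's body (75 mm by 190 mm) begins 51 mm behind the grasp point.
Start: joints at [-75.739, 18.392, -4.016, 83.108, 1.295, 78.541, -3.26], TCP at [0.151, 0.632, 0.207] pointing down, gripper open.
Joint ranges: [-163.93, 163.93], [-17.29, 119.83], [-79.2, 71.16], [3.27, 140.29], [-89.18, 269.18], [5.43, 117.66], [-154.24, 154.24]. Speed limits (degrees/s): [147.25, 147.25, 180, 180, 180, 180, 180].

### API

Orientations are given as [roll, pitch, yaw] about the fixed x, y, z axes, in that order (R = Rz(yaw) Ry(pitch) Rx(roll)).
In Python, from cell import env, imaging gives the robot as it stands.
- The arm moves only by the shell command python3 -m crank 'ROWS' [OPENING] [FORCE]. ROWS is JSON, a list of rows, each an object of numbers: "x", "y", "z": the shift along the tool's x, y, z in m; "turn": the turn about the tool's z in rad. In form: [{"x": .., "y": .., "z": .., "turn": ..}, ...]. A call has 1 to 12 rows; each row is the pose to reach, as a shift and turn from the pose commanded when the call began, along the tool's axes at that moment; what a row does not reach only later rows make up. A row lasts 1/8 s, in which the tool goes at most 62.5 mm and 10.7 degrees, less where a joint would pass 70% of its speed; a pose out of reach is approached as far as the arm can. A call with a gripper value outside its range is refused whole. OPENING is the finger opening in m, from 0 to 0.087, set as the call begins (- or left out, the last holds). The fingers move at their own pace and stop on an object; FORCE is the grip in N (left out, the last holds). Time passes only in rows, so rows that repeat a pose let the fingers close. It gives the time, the measured TCP pose, the force, the opening and the grip force at its end, in the units of the state.
- env.get_obs(): the state, without advancing time (a new reading comes with each control period).
- imaging.read_camera(name): name is "scene" or "top"; returns the picture (420x560x3 uint8, red, green, blue); there is no depth.
- imaging.get_calibration(name): a dict with "camera_matrix" (3x3 intrinsics, pixels), "position" and "attitude" of the camera in the world. Camera axes: x right, y up, looking along -z (the intrinsics and any distortion apply to the point x, -y, -z); pixel columns grow to the right and rows downward; lengths in m; the calibration is good to about 2 mm. A picture is of the moment at which its call begins. get_calibration takes no time and is no camera call.
- env.sign_off(): hands the job in; it is judged then, once.
The state is a dict: "time_s": time; "qpos": joint angles; "joint_velocities": joint speeds; "effort": joint torques, N m; "tool_pos": TCP position; "tool_rot": TCP orientation; "force": force on the tool from outside, world axes, zero at the start; "wrist_torque": the same for the moment, N m; "grip_width": finger opening in m; "grasp_force": force on a finger pad.
Only numpy, scipy, OpenCV 4.12 (cv2) and the standard library are available. Lean on these libraries where they do the work, as an engineer would, in place of code of your own. Each camera call takes 0.05 s, during which the arm holds its last target. There are 200 camera calls.

### The job

Pack the four white jars with red caps in order of height: stand one upright and centred on each yellow disc of the black tray, the tallest on the disc next to the green end block, and so on down to the shortest on the disc next to the grey end block. Never tip a jar over, and leave the little brown bottle with the black cap where it stands.

Things in the scene. Friction and masses are not known exactly. Their poses are not given: they have to be found in the camera images.
- jar_xl: Tallest white plastic jar with red screw cap (solid, cap does not turn), loose, standing on the table: 128 mm high in all, 64 mm in diameter. Straight round side from the foot up to 95 mm, then a sloping shoulder, then the cap 50 mm across, the top 22 mm of the height. Origin: centre of the underside, z up along the axis.
- jar_l: Second tallest white plastic jar with red screw cap (solid, cap does not turn), loose, standing on the table: 106 mm high in all, 56 mm in diameter. Straight round side from the foot up to 78 mm, then a sloping shoulder, then the cap 44 mm across, the top 18 mm of the height. Origin: centre of the underside, z up along the axis.
- jar_m: Third tallest white plastic jar with red screw cap (solid, cap does not turn), loose, standing on the table: 85 mm high in all, 48 mm in diameter. Straight round side from the foot up to 63 mm, then a sloping shoulder, then the cap 38 mm across, the top 14 mm of the height. Origin: centre of the underside, z up along the axis.
- jar_s: Shortest white plastic jar with red screw cap (solid, cap does not turn), loose, standing on the table: 65 mm high in all, 40 mm in diameter. Straight round side from the foot up to 48 mm, then a sloping shoulder, then the cap 32 mm across, the top 11 mm of the height. Origin: centre of the underside, z up along the axis.
- mark_a: Yellow disc, 68 mm across, printed flat (nothing to overcome) on the top of a fixed black tray slab (110 x 460 mm, top 12 mm above the table). One of four discs, about 84 mm apart in a row, marks a, b, c, d in that order along the row's +y; a and d are the outer ones. Origin: disc's centre, on the tray top on which jars stand; its y axis runs along the row, x across it.
- mark_b: Yellow disc, 68 mm across, printed flat (nothing to overcome) on the top of a fixed black tray slab (110 x 460 mm, top 12 mm above the table). One of four discs, about 84 mm apart in a row, marks a, b, c, d in that order along the row's +y; a and d are the outer ones. Origin: disc's centre, on the tray top on which jars stand; its y axis runs along the row, x across it.
- mark_c: Yellow disc, 68 mm across, printed flat (nothing to overcome) on the top of a fixed black tray slab (110 x 460 mm, top 12 mm above the table). One of four discs, about 84 mm apart in a row, marks a, b, c, d in that order along the row's +y; a and d are the outer ones. Origin: disc's centre, on the tray top on which jars stand; its y axis runs along the row, x across it.
- mark_d: Yellow disc, 68 mm across, printed flat (nothing to overcome) on the top of a fixed black tray slab (110 x 460 mm, top 12 mm above the table). One of four discs, about 84 mm apart in a row, marks a, b, c, d in that order along the row's +y; a and d are the outer ones. Origin: disc's centre, on the tray top on which jars stand; its y axis runs along the row, x across it.
- green_end: Green block, 70 mm across the row x 36 mm along it x 28 mm high, fixed on the tray at one end of the row, about 72 mm beyond the outer disc's centre; which end (next to mark a or mark d) changes. An alike grey block sits at the other end. Origin: centre of its underside.
- amber: Small brown glass bottle with black cap, loose, not to be moved: 38 mm in diameter, 75 mm high, standing in the same rough row as the jars. Origin: centre of the underside.

How it is judged (in metres and radians):
At the end, for the whole second after the job is handed in: Counting from the green end block, the jars stand tallest, second, third, shortest, each with its axis within 12 mm of its yellow disc's centre, its foot on the tray (within 6 mm), upright within 0.1 rad, released and at rest (((horizontal distance between green_end and mark_a below 0.13 m and horizontal distance between jar_xl and mark_a below 0.012 m and z of jar_xl in the frame of mark_a between -0.006 and 0.006 m and horizontal distance between jar_l and mark_b below 0.012 m and z of jar_l in the frame of mark_b between -0.006 and 0.006 m and horizontal distance between jar_m and mark_c below 0.012 m and z of jar_m in the frame of mark_c between -0.006 and 0.006 m and horizontal distance between jar_s and mark_d below 0.012 m and z of jar_s in the frame of mark_d between -0.006 and 0.006 m) or (horizontal distance between green_end and mark_d below 0.13 m and horizontal distance between jar_xl and mark_d below 0.012 m and z of jar_xl in the frame of mark_d between -0.006 and 0.006 m and horizontal distance between jar_l and mark_c below 0.012 m and z of jar_l in the frame of mark_c between -0.006 and 0.006 m and horizontal distance between jar_m and mark_b below 0.012 m and z of jar_m in the frame of mark_b between -0.006 and 0.006 m and horizontal distance between jar_s and mark_a below 0.012 m and z of jar_s in the frame of mark_a between -0.006 and 0.006 m)) and angle between each of jar_xl, jar_l, jar_m, jar_s's own z axis and vertical below 0.1 rad and linear speed of each of jar_xl, jar_l, jar_m, jar_s below 0.02 m/s and angular speed of each of jar_xl, jar_l, jar_m, jar_s below 0.2 rad/s); the robot touches nothing.
It fails at once if a jar is tipped over (more than 0.6 rad) (angle between any of jar_xl, jar_l, jar_m, jar_s's own z axis and vertical above 0.6 rad).
It fails at once if the brown bottle is moved by more than 20 mm or tipped (distance of amber from where it was at the start of the episode above 0.02 m or angle between amber's own z axis and vertical above 0.4 rad).
It also fails if it takes over 112 s, if anything falls off the work surface, if the arm or the gripper's body presses on something with over 40 N, if the wrist force passes 120 N, or if a joint passes its speed limit or range.

## Working session

There is one attempt and no reset: what is moved stays moved. The work goes in short steps, Python scripts to look and compute and a shell command to move; the robot and the scene stay as the last step left them, time stands still between calls to the robot, and variables do not carry over. Pictures are saved under pics/ and viewed, at most 14 in all, crops included, and the job is handed in when it is done.

```bash
ls; mkdir -p pics; python3 - <<'E'
from cell import env, imaging
import cv2
for n in("scene","top"):
    cv2.imwrite(f"pics/{n}0.png",imaging.read_camera(n)[:,:,::-1]); print(imaging.get_calibration(n))
o=env.get_obs();print({k:o[k] for k in("time_s","tool_pos","tool_rot","grip_width","force")})
E
```

```text
pics
{'camera_matrix': array([[514.71979636,   0.        , 278.08008998],
       [  0.        , 514.71979636, 202.45031099],
       [  0.        ,   0.        ,   1.        ]]), 'position': array([ 1.13619725, -0.69259139,  0.90536708]), 'attitude': array([46.67632222, -0.61257945, 39.94676988])}
{'camera_matrix': array([[459.02586637,   0.        , 283.81821869],
       [  0.        , 459.02586637, 211.25379059],
       [  0.        ,   0.        ,   1.        ]]), 'position': array([ 0.37793209, -0.00338063,  1.08327362]), 'attitude': array([  9.40755065,   1.3147574 , -91.1311046 ])}
{'time_s': 0.1, 'tool_pos': array([0.15113916, 0.63164977, 0.2061749 ]), 'tool_rot': array([-1.79901752e+02,  4.38938223e-03,  1.66546930e+02]), 'grip_width': 0.08700216261668858, 'force': array([ 0.01755456, -0.31856786, -0.60913448])}
```

View pics/top0.png

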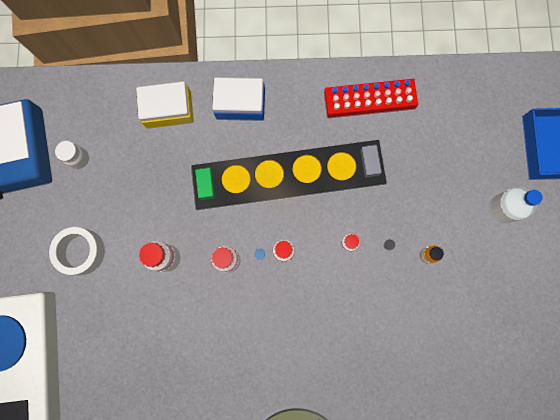

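View pics/scene0.png

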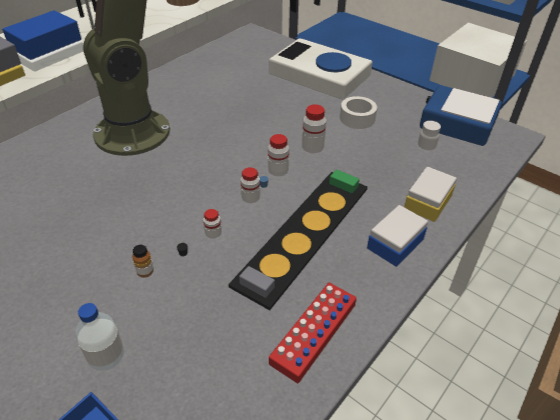

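```bash
cat > h.py <<'E'
from cell import env, imaging
import cv2, numpy as np
from scipy.spatial.transform import Rotation as R
CAP=[('xl',.128,.022),('l',.106,.018),('m',.085,.014),('s',.065,.011)]
def ray(n,px,z):
    c=imaging.get_calibration(n); d=np.linalg.inv(c['camera_matrix'])@[px[0],px[1],1]
    d=R.from_euler('xyz',c['attitude'],degrees=True).as_matrix()@(d*[1,-1,-1]); p=c['position']
    return (p+d*(z-p[2])/d[2])[:2]
def blobs(im,lo,hi,amin=60):
    h=cv2.cvtColor(im,cv2.COLOR_RGB2HSV)
    h[...,0]=(h[...,0].astype(int)+20)%180   # hue shifted by 20: red ~20
    m=cv2.inRange(h,np.array(lo),np.array(hi))
    cs,_=cv2.findContours(m,cv2.RETR_EXTERNAL,cv2.CHAIN_APPROX_NONE); out=[]
    for c in cs:
        c=cv2.convexHull(c);M=cv2.moments(c)
        if M['m00']>amin: out.append((M['m10']/M['m00'],M['m01']/M['m00'],M['m00']))
    return out
RED=((8,110,60),(28,255,255));YEL=((35,150,60),(55,255,255));GRN=((70,120,40),(105,255,255))
def look():
    return {n:imaging.read_camera(n) for n in('top','scene')}
E
python3 - <<'E'
from h import *
ims=look()
for n in ims:
    for nm,c,zs in(('red',RED,None),('yel',YEL,.012),('grn',GRN,.04)):
        for b in blobs(ims[n],*c):
            print(n,nm,np.round(b,1),[np.round(ray(n,b,z),4).tolist() for z in ([H-k/2 for _,H,k in CAP] if zs is None else [zs])])
for n,p in(('top',(436,253)),('scene',(140,252))): print(n,ray(n,p,.07))
E
```

```text
top red [221.9 257.2 317.5] [[0.4435, 0.1481], [0.4448, 0.1512], [0.4461, 0.1542], [0.4474, 0.1571]]
top red [151.4 254.2 469.5] [[0.4529, 0.2976], [0.4545, 0.3038], [0.4559, 0.3098], [0.4574, 0.3155]]
top red [283.2 249.2 223. ] [[0.4576, 0.0185], [0.4593, 0.019], [0.4608, 0.0194], [0.4623, 0.0199]]
top red [351.5 240.9 145. ] [[0.4718, -0.1256], [0.4738, -0.1282], [0.4756, -0.1306], [0.4774, -0.1329]]
top red [ 370.6   97.6 2744.5] [[0.789, -0.1817], [0.7975, -0.1854], [0.8056, -0.1889], [0.8135, -0.1923]]
top yel [430.2 253.9 146. ] [[0.448, -0.3189]]
top yel [235.4 178.7 604.5] [[0.6378, 0.1323]]
top yel [269.  173.5 612. ] [[0.6486, 0.0515]]
top yel [306.5 168.5 633.5] [[0.6586, -0.0389]]
top yel [341.1 165.9 631.5] [[0.663, -0.1219]]
top yel [ 172.3  110.8 1148.5] [[0.8138, 0.2881]]
top grn [204.4 183.1 493.5] [[0.6222, 0.2016]]
scene red [ 311.6  332.1 3799.5] [[0.8647, -0.2632], [0.8578, -0.2523], [0.8513, -0.242], [0.8449, -0.2319]]
scene red [210.8 214.5 121.5] [[0.5194, -0.1709], [0.5038, -0.1577], [0.4889, -0.1451], [0.4744, -0.1329]]
scene red [249.4 173.5 156.5] [[0.4901, -0.0138], [0.4737, 0.0034], [0.4581, 0.0198], [0.4429, 0.0357]]
scene red [278.1 140.9 189. ] [[0.4586, 0.1295], [0.4414, 0.1504], [0.425, 0.1702], [0.4091, 0.1895]]
scene red [314.8 111.9 229.5] [[0.4495, 0.2975], [0.4321, 0.3226], [0.4155, 0.3465], [0.3994, 0.3697]]
scene yel [142.3 261.   94. ] [[0.4266, -0.3061]]
scene yel [274.5 265.  529.5] [[0.6604, -0.1221]]
scene yel [296. 243. 466.] [[0.6558, -0.039]]
scene yel [315.8 220.2 410.5] [[0.6457, 0.0513]]
scene yel [331.5 201.3 367. ] [[0.6356, 0.1315]]
scene yel [428.2 203.1 843.5] [[0.8263, 0.2858]]
scene yel [ 10.8  73.8 247. ] [[-0.5654, -0.0631]]
scene grn [343.8 180.7 394.5] [[0.6301, 0.1893]]
top [ 0.44586506 -0.31463009]
scene [ 0.44923066 -0.31832331]
```

```bash
python3 -m crank '[{"x":-0.03,"y":-0.02,"z":0,"turn":0.11},{"x":-0.07,"y":-0.05,"z":0,"turn":0.25},{"x":-0.11,"y":-0.075,"z":0,"turn":0.39},{"x":-0.15,"y":-0.105,"z":0,"turn":0.54},{"x":-0.19,"y":-0.13,"z":0,"turn":0.69},{"x":-0.23,"y":-0.16,"z":0,"turn":0.84},{"x":-0.27,"y":-0.185,"z":0,"turn":0.99},{"x":-0.31,"y":-0.215,"z":0,"turn":1.13},{"x":-0.345,"y":-0.24,"z":0,"turn":1.26},{"x":-0.3695,"y":-0.255,"z":0,"turn":1.336},{"x":-0.3695,"y":-0.255,"z":0,"turn":1.336},{"x":-0.3695,"y":-0.255,"z":0,"turn":1.336}]' 0.087 25
```

```text
time_s: 1.7
tool_pos: [0.4502, 0.2998, 0.2069]
tool_rot: [-179.9, -0.0, 90.2]
force: [0.3, 1.4, 1.3]
grip_width: 0.0866
grasp_force: 0.0
```

```bash
python3 -m crank '[{"x":-0.002,"y":0.001,"z":0.02,"turn":0.003},{"x":-0.002,"y":0.001,"z":0.045,"turn":0.003},{"x":-0.002,"y":0.001,"z":0.07,"turn":0.003},{"x":-0.002,"y":0.001,"z":0.09,"turn":0.003},{"x":-0.002,"y":0.001,"z":0.105,"turn":0.003},{"x":-0.002,"y":0.001,"z":0.117,"turn":0.003},{"x":-0.002,"y":0.001,"z":0.123,"turn":0.003},{"x":-0.002,"y":0.001,"z":0.123,"turn":0.003},{"x":-0.002,"y":0.001,"z":0.123,"turn":0.003}]' && python3 -c "
from h import *
i=look();cv2.imwrite('pics/a.png',np.hstack([i['top'][150:350,50:350],i['scene'][40:240,200:500]])[:,:,::-1])"
```

```text
time_s: 2.82
tool_pos: [0.4528, 0.2965, 0.0848]
tool_rot: [179.9, -0.0, 89.8]
force: [0.3, 0.0, 0.0]
grip_width: 0.0869
grasp_force: 0.0
```

View pics/a.png

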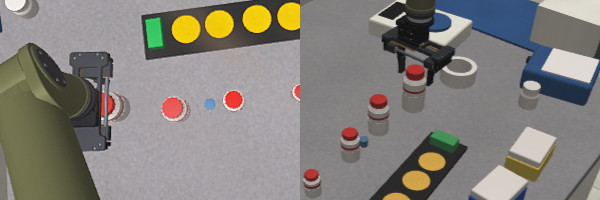

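```bash
python3 -c "
from h import *
i=look();r=lambda a:cv2.resize(a,None,fx=4,fy=4,interpolation=cv2.INTER_CUBIC)
cv2.imwrite('pics/b.png',np.hstack([r(i['top'][190:310,100:200]),r(i['scene'][40:160,260:360])])[:,:,::-1])"
```

```text
(no output)
```

View pics/b.png

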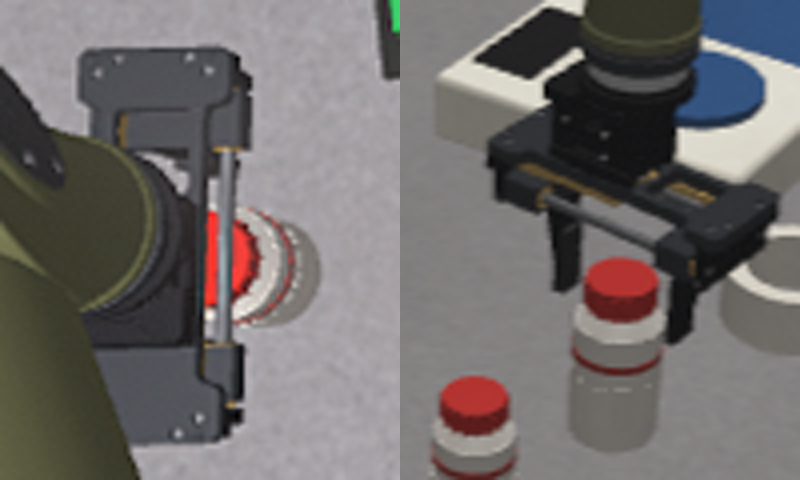

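```bash
cat >> h.py <<'E'
def proj(n,P):
    c=imaging.get_calibration(n); q=R.from_euler('xyz',c['attitude'],degrees=True).as_matrix().T@(np.array(P)-c['position'])
    u=c['camera_matrix']@(q*[1,-1,-1]); return u[:2]/u[2]
E
python3 - <<'E'
from h import *
o=env.get_obs()['tool_pos'];print(o)
f=lambda n,p:np.round((proj(n,p)-(np.array([260,40]) if n=='scene' else np.array([100,190])))*4+(np.array([400,0]) if n=='scene' else 0))
for s in(-1,1): print(f('scene',o+[s*.0435,0,-.019]),f('scene',o+[s*.0585,0,-.019]))
for y in(-.0375,.0375): print('body bottom edge top/scene',f('top',o+[.095,y,.051]),f('scene',o+[.095,y,.051]))
print('jar top',f('scene',[.451,.2975,.128]),f('scene',[.451,.2975,0]),f('top',[.451,.2975,.128]))
E
```

```text
[0.45260282 0.29640754 0.08465587]
[569. 328.] [552. 321.]
[667. 375.] [685. 384.]
body bottom edge top/scene [273.  73.] [706. 343.]
body bottom edge top/scene [131.  76.] [771. 294.]
jar top [622. 275.] [611. 425.] [199. 259.]
```

```bash
python3 -m crank '[{"z":0},{"z":0},{"z":0},{"z":0},{"z":0},{"z":0},{"z":0},{"z":0}]' 0.035 4;  python3 -c "
from h import *
i=look();r=lambda a:cv2.resize(a,None,fx=4,fy=4,interpolation=cv2.INTER_CUBIC)
cv2.imwrite('pics/c.png',np.hstack([r(i['top'][190:310,100:200]),r(i['scene'][40:160,260:360])])[:,:,::-1])"
```

```text
invalid input
```

View pics/c.png

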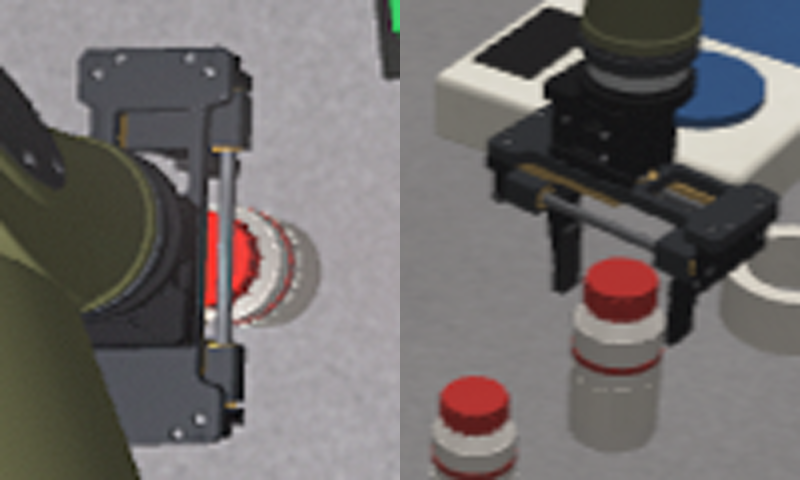

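```bash
python3 -m crank '[{"x":0,"y":0,"z":0,"turn":0},{"x":0,"y":0,"z":0,"turn":0},{"x":0,"y":0,"z":0,"turn":0},{"x":0,"y":0,"z":0,"turn":0},{"x":0,"y":0,"z":0,"turn":0},{"x":0,"y":0,"z":0,"turn":0}]' 0.035 4
```

```text
time_s: 3.88
tool_pos: [0.452, 0.2963, 0.0842]
tool_rot: [-180.0, -0.0, 89.8]
force: [-1.0, -0.0, 1.7]
grip_width: 0.0538
grasp_force: 3.6
```

```bash
python3 -c "
from h import *
i=look();r=lambda a:cv2.resize(a,None,fx=4,fy=4,interpolation=cv2.INTER_CUBIC)
cv2.imwrite('pics/d.png',np.hstack([r(i['top'][190:310,100:200]),r(i['scene'][40:160,260:360])])[:,:,::-1])
for b in blobs(i['scene'],*RED): print(np.round(b,1))"
```

```text
[ 311.6  332.1 3797. ]
[210.8 214.5 121.5]
[249.4 173.5 156.5]
[278.1 140.9 189. ]
[314.1 111.8 215. ]
```

View pics/d.png

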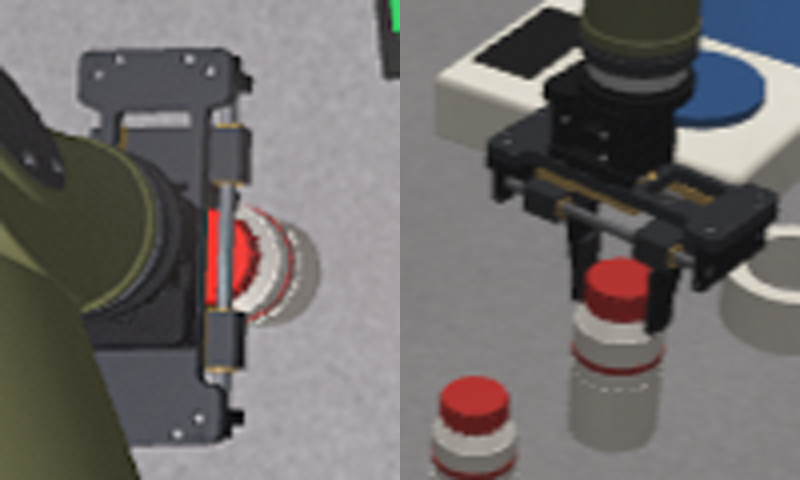

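```bash
python3 -m crank '[{"x":0,"y":0,"z":0,"turn":0},{"x":0,"y":0,"z":0,"turn":0},{"x":0,"y":0,"z":0,"turn":0},{"x":0,"y":0,"z":0,"turn":0},{"x":0,"y":0,"z":0,"turn":0},{"x":0,"y":0,"z":0.008,"turn":0},{"x":0,"y":0,"z":0.016,"turn":0},{"x":0,"y":0,"z":0.022,"turn":0},{"x":0,"y":0,"z":0.027,"turn":0},{"x":0,"y":0,"z":0.027,"turn":0},{"x":0,"y":0,"z":0.027,"turn":0}]' 0.087 4
python3 -m crank '[{"x":0,"y":0,"z":0,"turn":0},{"x":0,"y":0,"z":0,"turn":0},{"x":0,"y":0,"z":0,"turn":0},{"x":0,"y":0,"z":0,"turn":0},{"x":0,"y":0,"z":0,"turn":0},{"x":0,"y":0,"z":0,"turn":0}]' 0.035 8
python3 -c "
from h import *
i=look();r=lambda a:cv2.resize(a,None,fx=4,fy=4,interpolation=cv2.INTER_CUBIC)
cv2.imwrite('pics/e.png',np.hstack([r(i['top'][190:310,100:200]),r(i['scene'][40:160,260:360])])[:,:,::-1])
for b in blobs(i['scene'],*RED): print(np.round(b,1))"
```

```text
time_s: 5.35
tool_pos: [0.4525, 0.2963, 0.0573]
tool_rot: [180.0, -0.0, 89.8]
force: [-1.0, 0.0, 0.1]
grip_width: 0.0871
grasp_force: 0.0
time_s: 6.1
tool_pos: [0.4521, 0.2963, 0.0573]
tool_rot: [-180.0, -0.0, 89.8]
force: [-1.1, 0.1, 1.4]
grip_width: 0.0639
grasp_force: 8.0
[ 311.6  332.  3800. ]
[210.8 214.5 121.5]
[249.4 173.5 156.5]
[278.1 140.9 189. ]
[313.4 113.6 164. ]
```

View pics/e.png

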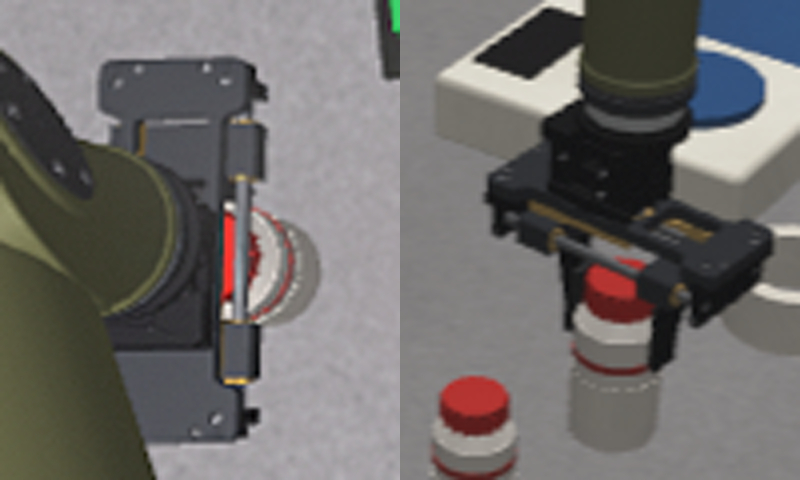

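```bash
python3 -m crank '[{"x":0,"y":0,"z":0,"turn":0},{"x":0,"y":0,"z":0,"turn":0},{"x":0,"y":0,"z":-0.005,"turn":0},{"x":0,"y":0,"z":-0.02,"turn":0},{"x":0,"y":0,"z":-0.04,"turn":0},{"x":0,"y":0,"z":-0.06,"turn":0},{"x":0,"y":0,"z":-0.07,"turn":0},{"x":0,"y":0,"z":-0.07,"turn":0}]' 0.035 30
python3 -m crank '[{"x":-0.01,"y":0.011,"z":0,"turn":0},{"x":-0.025,"y":0.028,"z":0,"turn":0},{"x":-0.043,"y":0.048,"z":0,"turn":0},{"x":-0.062,"y":0.069,"z":0,"turn":0},{"x":-0.081,"y":0.09,"z":0,"turn":0},{"x":-0.1,"y":0.111,"z":0,"turn":0},{"x":-0.119,"y":0.133,"z":0,"turn":0},{"x":-0.137,"y":0.153,"z":0,"turn":0},{"x":-0.152,"y":0.171,"z":0,"turn":0},{"x":-0.162,"y":0.181,"z":0,"turn":0},{"x":-0.166,"y":0.185,"z":0,"turn":0},{"x":-0.166,"y":0.185,"z":0,"turn":0}]'
python3 -c "
from h import *
i=look();
cv2.imwrite('pics/f.png',np.hstack([i['top'][80:380,100:400],i['scene'][40:340,200:500]])[:,:,::-1])
print(env.get_obs()['tool_pos'])
for n in i:
  for b in blobs(i[n],*RED): print(n,np.round(b,1),ray(n,b,.117+.07))"
```

```text
time_s: 7.2
tool_pos: [0.4529, 0.2965, 0.1281]
tool_rot: [179.9, -0.1, 89.8]
force: [-0.4, -0.5, -2.3]
grip_width: 0.0632
grasp_force: 30.0
time_s: 8.7
tool_pos: [0.6365, 0.1296, 0.1268]
tool_rot: [-180.0, -0.0, 89.8]
force: [0.1, -0.1, -1.8]
grip_width: 0.0635
grasp_force: 30.0
[0.63618665 0.13071422 0.12704275]
top [283.2 249.2 223. ] [0.45183283 0.01695798]
top [351.5 240.9 145. ] [ 0.46504327 -0.11678648]
top [ 370.6   97.6 2744.5] [ 0.75923476 -0.16875421]
scene [ 311.6  332.1 3797.5] [ 0.88882069 -0.30129851]
scene [210.8 214.5 121.5] [ 0.57419112 -0.21722513]
scene [249.4 173.5 156.5] [ 0.54744096 -0.07408833]
scene [335.  148.2 223. ] [0.6356595  0.12058195]
scene [278.1 140.9 189. ] [0.51873422 0.05651644]
```

View pics/f.png

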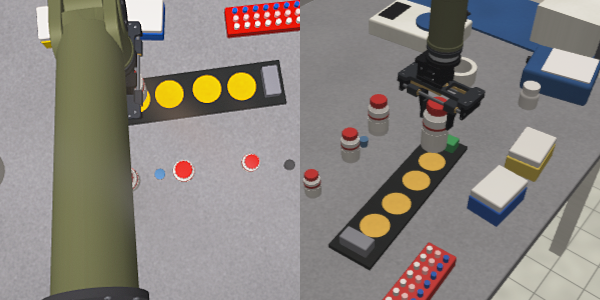

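```bash
python3 -m crank '[{"x":0.001,"y":0.0003,"z":0.01,"turn":0},{"x":0.001,"y":0.0003,"z":0.025,"turn":0},{"x":0.001,"y":0.0003,"z":0.038,"turn":0},{"x":0.001,"y":0.0003,"z":0.048,"turn":0},{"x":0.001,"y":0.0003,"z":0.053,"turn":0},{"x":0.001,"y":0.0003,"z":0.056,"turn":0},{"x":0.001,"y":0.0003,"z":0.0575,"turn":0},{"x":0.001,"y":0.0003,"z":0.0575,"turn":0},{"x":0.001,"y":0.0003,"z":0.0575,"turn":0}]'
```

```text
time_s: 9.93
tool_pos: [0.6373, 0.1307, 0.07]
tool_rot: [180.0, -0.0, 89.8]
force: [-0.0, 0.3, -2.0]
grip_width: 0.0636
grasp_force: 30.0
```

Not yet touching (force still the weight); a little lower, then release and rise.

```bash
python3 -m crank '[{"x":0,"y":0,"z":0.001,"turn":0},{"x":0,"y":0,"z":0.002,"turn":0},{"x":0,"y":0,"z":0.002,"turn":0}]'
```

```text
time_s: 10.3
tool_pos: [0.6374, 0.1308, 0.0693]
tool_rot: [180.0, -0.0, 89.8]
force: [-2.2, -0.5, 5.4]
grip_width: 0.0637
grasp_force: 30.0
```

```bash
python3 -m crank '[{"x":0,"y":0,"z":0,"turn":0},{"x":0,"y":0,"z":0,"turn":0},{"x":0,"y":0,"z":0,"turn":0},{"x":0,"y":0,"z":0,"turn":0},{"x":0,"y":0,"z":-0.02,"turn":0},{"x":0,"y":0,"z":-0.05,"turn":0},{"x":0,"y":0,"z":-0.08,"turn":0},{"x":0,"y":0,"z":-0.11,"turn":0},{"x":0,"y":0,"z":-0.12,"turn":0},{"x":0,"y":0,"z":-0.12,"turn":0}]' 0.087
python3 -c "
from h import *
i=look();
print(env.get_obs()['tool_pos'])
for n in i:
  for b in blobs(i[n],*RED): print(n,np.round(b,1),ray(n,b,.117+.012))"
```

```text
time_s: 11.55
tool_pos: [0.6375, 0.1307, 0.1886]
tool_rot: [179.9, -0.0, 89.8]
force: [0.7, -0.0, -0.5]
grip_width: 0.0868
grasp_force: 0.0
[0.63640519 0.13060442 0.18655286]
top [283.2 249.2 223. ] [0.45661513 0.01827414]
top [351.5 240.9 145. ] [ 0.47068044 -0.12412525]
top [237.5 164.2  61. ] [0.6413076  0.11303067]
top [ 370.6   97.6 2744.5] [ 0.78390976 -0.17945593]
scene [ 311.6  332.1 3797. ] [ 0.86884512 -0.26971873]
scene [210.8 214.5 121.5] [ 0.5288155  -0.17884469]
scene [332.8 186.4  71.5] [0.67444466 0.06593179]
scene [249.4 173.5 156.5] [ 0.49990556 -0.02415122]
scene [335.5 165.4 331.5] [0.63531544 0.13146226]
scene [278.1 140.9 189. ] [0.46888108 0.11699841]
```

```bash
python3 -m crank '[{"x":0,"y":-0.02,"z":0,"turn":0},{"x":0.005,"y":-0.05,"z":0,"turn":0},{"x":0.01,"y":-0.085,"z":0,"turn":0},{"x":0.015,"y":-0.12,"z":0,"turn":0},{"x":0.02,"y":-0.15,"z":0,"turn":0},{"x":0.02,"y":-0.175,"z":0,"turn":0},{"x":0.02,"y":-0.19,"z":0,"turn":0},{"x":0.02,"y":-0.194,"z":0,"turn":0},{"x":0.02,"y":-0.194,"z":0,"turn":0},{"x":0.02,"y":-0.194,"z":0,"turn":0}]'
```

```text
time_s: 12.9
tool_pos: [0.4439, 0.151, 0.1876]
tool_rot: [180.0, 0.0, 89.8]
force: [0.9, -0.5, -0.5]
grip_width: 0.0872
grasp_force: 0.0
```

```bash
python3 -m crank '[{"x":0,"y":0,"z":0.02,"turn":0},{"x":0,"y":0,"z":0.05,"turn":0},{"x":0,"y":0,"z":0.08,"turn":0},{"x":0,"y":0,"z":0.105,"turn":0},{"x":0,"y":0,"z":0.125,"turn":0},{"x":0,"y":0,"z":0.14,"turn":0},{"x":0,"y":0,"z":0.15,"turn":0},{"x":0,"y":0,"z":0.154,"turn":0},{"x":0,"y":0,"z":0.154,"turn":0}]'
python3 -m crank '[{"x":0,"y":0,"z":0,"turn":0},{"x":0,"y":0,"z":0,"turn":0},{"x":0,"y":0,"z":0,"turn":0},{"x":0,"y":0,"z":0,"turn":0},{"x":0,"y":0,"z":0,"turn":0},{"x":0,"y":0,"z":0,"turn":0}]' 0.03 8
```

```text
time_s: 14.02
tool_pos: [0.4434, 0.1513, 0.0338]
tool_rot: [180.0, -0.0, 89.8]
force: [-0.7, 0.1, 0.8]
grip_width: 0.0871
grasp_force: 0.0
time_s: 14.78
tool_pos: [0.4431, 0.1513, 0.0338]
tool_rot: [-180.0, -0.0, 89.8]
force: [-0.6, -0.2, 1.4]
grip_width: 0.0559
grasp_force: 8.0
```

```bash
python3 -m crank '[{"x":0,"y":0,"z":0,"turn":0},{"x":0,"y":0,"z":0,"turn":0},{"x":0,"y":0,"z":-0.005,"turn":0},{"x":0,"y":0,"z":-0.02,"turn":0},{"x":0,"y":0,"z":-0.04,"turn":0},{"x":0,"y":0,"z":-0.065,"turn":0},{"x":0,"y":0,"z":-0.083,"turn":0},{"x":0,"y":0,"z":-0.09,"turn":0},{"x":0,"y":0,"z":-0.09,"turn":0}]' 0.03 30
python3 -m crank '[{"x":-0.01,"y":0.01,"z":0,"turn":0},{"x":-0.025,"y":0.028,"z":0,"turn":0},{"x":-0.042,"y":0.048,"z":0,"turn":0},{"x":-0.06,"y":0.069,"z":0,"turn":0},{"x":-0.077,"y":0.09,"z":0,"turn":0},{"x":-0.09,"y":0.112,"z":0,"turn":0},{"x":-0.098,"y":0.135,"z":0,"turn":0},{"x":-0.1,"y":0.16,"z":0,"turn":0},{"x":-0.1,"y":0.182,"z":0,"turn":0},{"x":-0.1,"y":0.196,"z":0,"turn":0},{"x":-0.1,"y":0.2035,"z":0,"turn":0},{"x":-0.1,"y":0.2035,"z":0,"turn":0}]'
python3 -c "
from h import *
i=look();r=lambda a:cv2.resize(a,None,fx=2,fy=2)
cv2.imwrite('pics/g.png',r(i['scene'][60:300,200:480])[:,:,::-1])
print(env.get_obs()['tool_pos'])
for n in i:
  for b in blobs(i[n],*RED): print(n,np.round(b,1),ray(n,b,.14-.011),ray(n,b,.097+.09))"
```

```text
time_s: 15.9
tool_pos: [0.4434, 0.1513, 0.1241]
tool_rot: [179.9, -0.0, 89.8]
force: [-0.4, 0.7, -1.9]
grip_width: 0.0553
grasp_force: 30.0
time_s: 17.4
tool_pos: [0.6463, 0.0503, 0.1233]
tool_rot: [-180.0, 0.0, 89.8]
force: [-0.0, -0.1, -2.5]
grip_width: 0.0552
grasp_force: 30.0
[0.64574754 0.05056806 0.12355635]
top [283.2 249.2 223. ] [0.45661513 0.01827414] [0.45183283 0.01695798]
top [351.5 240.9 145. ] [ 0.47068044 -0.12412525] [ 0.46504327 -0.11678648]
top [ 370.6   97.6 2745.5] [ 0.7839126  -0.17949226] [ 0.75923743 -0.16878833]
scene [ 311.6  332.1 3797.5] [ 0.86884784 -0.26970605] [ 0.88882069 -0.30129851]
scene [210.8 214.5 121.5] [ 0.5288155  -0.17884469] [ 0.57419112 -0.21722513]
scene [249.4 173.5 157. ] [ 0.49996595 -0.02419296] [ 0.54749683 -0.07412696]
scene [317.  167.3 146. ] [0.60598814 0.09722607] [0.64559843 0.03822123]
```

View pics/g.png

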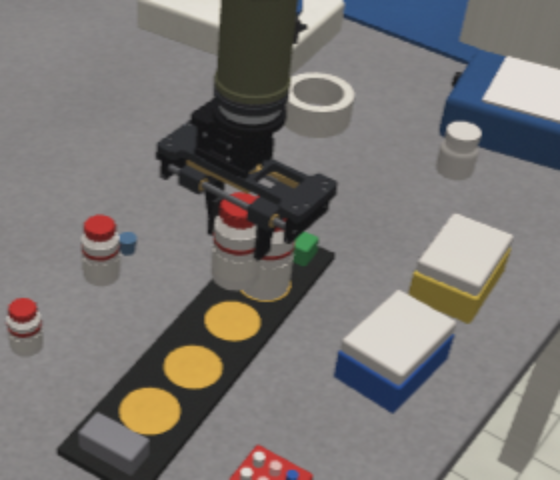

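```bash
python3 -m crank '[{"x":0.001,"y":0.001,"z":0.01,"turn":0},{"x":0.001,"y":0.001,"z":0.025,"turn":0},{"x":0.001,"y":0.001,"z":0.042,"turn":0},{"x":0.001,"y":0.001,"z":0.057,"turn":0},{"x":0.001,"y":0.001,"z":0.068,"turn":0},{"x":0.001,"y":0.001,"z":0.074,"turn":0},{"x":0.001,"y":0.001,"z":0.077,"turn":0},{"x":0.001,"y":0.001,"z":0.079,"turn":0},{"x":0.001,"y":0.001,"z":0.079,"turn":0}]'
```

```text
time_s: 18.62
tool_pos: [0.6477, 0.0516, 0.0459]
tool_rot: [180.0, -0.0, 89.8]
force: [-3.1, -0.4, 4.5]
grip_width: 0.0555
grasp_force: 30.0
```

```bash
python3 -m crank '[{"x":0,"y":0,"z":0,"turn":0},{"x":0,"y":0,"z":0,"turn":0},{"x":0,"y":0,"z":0,"turn":0},{"x":0,"y":0,"z":0,"turn":0},{"x":0,"y":0,"z":-0.02,"turn":0},{"x":0,"y":0,"z":-0.05,"turn":0},{"x":0,"y":0,"z":-0.08,"turn":0},{"x":0,"y":0,"z":-0.11,"turn":0},{"x":0,"y":0,"z":-0.135,"turn":0},{"x":0,"y":0,"z":-0.14,"turn":0},{"x":0,"y":0,"z":-0.14,"turn":0}]' 0.087
python3 -c "
from h import *
i=look();
print(env.get_obs()['tool_pos'])
for n in i:
  for b in blobs(i[n],*RED): print(n,np.round(b,1),ray(n,b,.117+.012),ray(n,b,.109))"
```

```text
time_s: 20.0
tool_pos: [0.6474, 0.0516, 0.185]
tool_rot: [180.0, -0.0, 89.8]
force: [-0.4, 0.3, -0.5]
grip_width: 0.0869
grasp_force: 0.0
[0.6466677  0.05166633 0.18358252]
top [283.2 249.2 223.5] [0.45650643 0.01830353] [0.45815322 0.01875799]
top [351.5 240.9 145. ] [ 0.47068044 -0.12412525] [ 0.47262429 -0.12665585]
top [ 370.6   97.6 2744.5] [ 0.78390976 -0.17945593] [ 0.79241839 -0.18314617]
scene [ 311.6  332.1 3797. ] [ 0.86884512 -0.26971873] [ 0.86195786 -0.2588251 ]
scene [210.8 214.5 121.5] [ 0.5288155  -0.17884469] [ 0.51316873 -0.16561006]
scene [317.  208.2  82.5] [ 0.6899697  -0.01500722] [0.67847443 0.00244803]
scene [322.8 189.9 383. ] [0.66427261 0.04118658] [0.65211536 0.06008944]
scene [249.4 173.5 157. ] [ 0.49996595 -0.02419296] [ 0.48357598 -0.00697435]
scene [335.2 165.7 320. ] [0.63550301 0.13033477] [0.62260462 0.15153418]
```

```bash
python3 -m crank '[{"x":0,"y":-0.02,"z":0,"turn":0},{"x":-0.005,"y":-0.05,"z":0,"turn":0},{"x":-0.01,"y":-0.085,"z":0,"turn":0},{"x":-0.02,"y":-0.12,"z":0,"turn":0},{"x":-0.028,"y":-0.15,"z":0,"turn":0},{"x":-0.032,"y":-0.175,"z":0,"turn":0},{"x":-0.032,"y":-0.187,"z":0,"turn":0},{"x":-0.032,"y":-0.187,"z":0,"turn":0},{"x":-0.032,"y":-0.187,"z":0,"turn":0},{"x":-0.032,"y":-0.187,"z":0,"turn":0}]'
```

```text
time_s: 21.35
tool_pos: [0.4609, 0.0202, 0.1845]
tool_rot: [180.0, 0.0, 89.8]
force: [-0.3, 0.1, -1.0]
grip_width: 0.0865
grasp_force: 0.0
```

```bash
python3 -m crank '[{"x":0,"y":0,"z":0.02,"turn":0},{"x":0,"y":0,"z":0.05,"turn":0},{"x":0,"y":0,"z":0.085,"turn":0},{"x":0,"y":0,"z":0.115,"turn":0},{"x":0,"y":0,"z":0.14,"turn":0},{"x":0,"y":0,"z":0.158,"turn":0},{"x":0,"y":0,"z":0.168,"turn":0},{"x":0,"y":0,"z":0.172,"turn":0},{"x":0,"y":0,"z":0.172,"turn":0},{"x":0,"y":0,"z":0.172,"turn":0}]'
python3 -m crank '[{"x":0,"y":0,"z":0,"turn":0},{"x":0,"y":0,"z":0,"turn":0},{"x":0,"y":0,"z":0,"turn":0},{"x":0,"y":0,"z":0,"turn":0},{"x":0,"y":0,"z":0,"turn":0},{"x":0,"y":0,"z":0,"turn":0},{"x":0,"y":0,"z":0,"turn":0}]' 0.025 8
```

```text
time_s: 22.6
tool_pos: [0.4609, 0.0203, 0.0133]
tool_rot: [179.9, -0.0, 89.8]
force: [-0.4, -0.2, 0.1]
grip_width: 0.087
grasp_force: 0.0
time_s: 23.48
tool_pos: [0.4602, 0.0202, 0.0127]
tool_rot: [-180.0, -0.0, 89.8]
force: [-0.4, 0.0, 0.7]
grip_width: 0.0476
grasp_force: 8.0
```

```bash
python3 -m crank '[{"x":0,"y":0,"z":0,"turn":0},{"x":0,"y":0,"z":0,"turn":0},{"x":0,"y":0,"z":-0.005,"turn":0},{"x":0,"y":0,"z":-0.02,"turn":0},{"x":0,"y":0,"z":-0.04,"turn":0},{"x":0,"y":0,"z":-0.065,"turn":0},{"x":0,"y":0,"z":-0.083,"turn":0},{"x":0,"y":0,"z":-0.09,"turn":0},{"x":0,"y":0,"z":-0.09,"turn":0}]' 0.025 30
python3 -m crank '[{"x":-0.01,"y":0.01,"z":0,"turn":0},{"x":-0.025,"y":0.028,"z":0,"turn":0},{"x":-0.04,"y":0.048,"z":0,"turn":0},{"x":-0.05,"y":0.069,"z":0,"turn":0},{"x":-0.056,"y":0.09,"z":0,"turn":0},{"x":-0.059,"y":0.112,"z":0,"turn":0},{"x":-0.059,"y":0.135,"z":0,"turn":0},{"x":-0.059,"y":0.16,"z":0,"turn":0},{"x":-0.059,"y":0.18,"z":0,"turn":0},{"x":-0.059,"y":0.192,"z":0,"turn":0},{"x":-0.059,"y":0.1965,"z":0,"turn":0},{"x":-0.059,"y":0.1965,"z":0,"turn":0}]'
```

```text
time_s: 24.6
tool_pos: [0.4606, 0.0203, 0.1032]
tool_rot: [179.9, -0.0, 89.8]
force: [0.4, 0.6, -1.5]
grip_width: 0.0472
grasp_force: 30.0
time_s: 26.1
tool_pos: [0.6562, -0.0397, 0.1023]
tool_rot: [-180.0, 0.0, 89.8]
force: [-0.8, 0.4, 0.1]
grip_width: 0.0476
grasp_force: 30.0
```

```bash
python3 -m crank '[{"x":0.001,"y":0.0005,"z":0.01,"turn":0},{"x":0.001,"y":0.0005,"z":0.025,"turn":0},{"x":0.001,"y":0.0005,"z":0.042,"turn":0},{"x":0.001,"y":0.0005,"z":0.057,"turn":0},{"x":0.001,"y":0.0005,"z":0.068,"turn":0},{"x":0.001,"y":0.0005,"z":0.074,"turn":0},{"x":0.001,"y":0.0005,"z":0.077,"turn":0},{"x":0.001,"y":0.0005,"z":0.079,"turn":0},{"x":0.001,"y":0.0005,"z":0.079,"turn":0}]'
```

```text
time_s: 27.22
tool_pos: [0.6574, -0.0384, 0.0247]
tool_rot: [180.0, -0.0, 89.8]
force: [-2.0, 0.6, 3.8]
grip_width: 0.0475
grasp_force: 30.0
```

```bash
python3 -m crank '[{"x":0,"y":0,"z":0,"turn":0},{"x":0,"y":0,"z":0,"turn":0},{"x":0,"y":0,"z":0,"turn":0},{"x":0,"y":0,"z":0,"turn":0},{"x":0,"y":0,"z":0,"turn":0},{"x":0,"y":0,"z":-0.02,"turn":0},{"x":0,"y":0,"z":-0.05,"turn":0},{"x":0,"y":0,"z":-0.085,"turn":0},{"x":0,"y":0,"z":-0.12,"turn":0},{"x":0,"y":0,"z":-0.145,"turn":0},{"x":0,"y":0,"z":-0.155,"turn":0},{"x":0,"y":0,"z":-0.155,"turn":0}]' 0.087
```

```text
time_s: 28.72
tool_pos: [0.6575, -0.0385, 0.1796]
tool_rot: [179.9, -0.0, 89.8]
force: [-0.2, -0.3, -0.6]
grip_width: 0.0867
grasp_force: 0.0
```

```bash
python3 -m crank '[{"x":-0.005,"y":-0.02,"z":0,"turn":0},{"x":-0.02,"y":-0.05,"z":0,"turn":0},{"x":-0.04,"y":-0.085,"z":0,"turn":0},{"x":-0.06,"y":-0.12,"z":0,"turn":0},{"x":-0.08,"y":-0.15,"z":0,"turn":0},{"x":-0.09,"y":-0.172,"z":0,"turn":0},{"x":-0.0945,"y":-0.182,"z":0,"turn":0},{"x":-0.0945,"y":-0.182,"z":0,"turn":0},{"x":-0.0945,"y":-0.182,"z":0,"turn":0},{"x":-0.0945,"y":-0.182,"z":0,"turn":0}]'
```

```text
time_s: 29.98
tool_pos: [0.4754, -0.1318, 0.1785]
tool_rot: [-180.0, 0.0, 89.9]
force: [0.7, -0.0, 0.5]
grip_width: 0.0869
grasp_force: 0.0
```

```bash
python3 -m crank '[{"x":0,"y":0,"z":0.02,"turn":0},{"x":0,"y":0,"z":0.05,"turn":0},{"x":0,"y":0,"z":0.085,"turn":0},{"x":0,"y":0,"z":0.115,"turn":0},{"x":0,"y":0,"z":0.14,"turn":0},{"x":0,"y":0,"z":0.158,"turn":0},{"x":0,"y":0,"z":0.17,"turn":0},{"x":0,"y":0,"z":0.176,"turn":0},{"x":0,"y":0,"z":0.178,"turn":0},{"x":0,"y":0,"z":0.178,"turn":0}]'
python3 -m crank '[{"x":0,"y":0,"z":0,"turn":0},{"x":0,"y":0,"z":0,"turn":0},{"x":0,"y":0,"z":0,"turn":0},{"x":0,"y":0,"z":0,"turn":0},{"x":0,"y":0,"z":0,"turn":0},{"x":0,"y":0,"z":0,"turn":0},{"x":0,"y":0,"z":0,"turn":0},{"x":0,"y":0,"z":0,"turn":0}]' 0.02 8
```

```text
time_s: 31.22
tool_pos: [0.4753, -0.1324, 0.0011]
tool_rot: [179.9, -0.0, 89.8]
force: [0.1, 0.3, 0.3]
grip_width: 0.0867
grasp_force: 0.0
time_s: 32.22
tool_pos: [0.4749, -0.1323, 0.0007]
tool_rot: [180.0, -0.0, 89.8]
force: [0.6, 0.4, 0.2]
grip_width: 0.0397
grasp_force: 8.0
```

```bash
python3 -m crank '[{"x":0,"y":0,"z":0,"turn":0},{"x":0,"y":0,"z":0,"turn":0},{"x":0,"y":0,"z":-0.005,"turn":0},{"x":0,"y":0,"z":-0.02,"turn":0},{"x":0,"y":0,"z":-0.04,"turn":0},{"x":0,"y":0,"z":-0.065,"turn":0},{"x":0,"y":0,"z":-0.083,"turn":0},{"x":0,"y":0,"z":-0.09,"turn":0},{"x":0,"y":0,"z":-0.09,"turn":0}]' 0.02 30
python3 -m crank '[{"x":0,"y":0.01,"z":0,"turn":0},{"x":0.002,"y":0.028,"z":0,"turn":0},{"x":0.004,"y":0.048,"z":0,"turn":0},{"x":0.007,"y":0.069,"z":0,"turn":0},{"x":0.009,"y":0.09,"z":0,"turn":0},{"x":0.011,"y":0.112,"z":0,"turn":0},{"x":0.011,"y":0.135,"z":0,"turn":0},{"x":0.011,"y":0.158,"z":0,"turn":0},{"x":0.011,"y":0.175,"z":0,"turn":0},{"x":0.011,"y":0.184,"z":0,"turn":0},{"x":0.011,"y":0.187,"z":0,"turn":0},{"x":0.011,"y":0.187,"z":0,"turn":0}]'
```

```text
time_s: 33.35
tool_pos: [0.4751, -0.1323, 0.0912]
tool_rot: [179.9, -0.0, 89.8]
force: [1.0, 0.1, -1.0]
grip_width: 0.0395
grasp_force: 30.0
time_s: 34.85
tool_pos: [0.6615, -0.122, 0.0903]
tool_rot: [-180.0, -0.0, 89.8]
force: [0.2, 0.1, -0.4]
grip_width: 0.0395
grasp_force: 30.0
```

```bash
python3 -m crank '[{"x":0.0005,"y":0,"z":0.01,"turn":0},{"x":0.0005,"y":0,"z":0.025,"turn":0},{"x":0.0005,"y":0,"z":0.042,"turn":0},{"x":0.0005,"y":0,"z":0.057,"turn":0},{"x":0.0005,"y":0,"z":0.068,"turn":0},{"x":0.0005,"y":0,"z":0.074,"turn":0},{"x":0.0005,"y":0,"z":0.077,"turn":0},{"x":0.0005,"y":0,"z":0.079,"turn":0},{"x":0.0005,"y":0,"z":0.079,"turn":0}]'
```

```text
time_s: 35.98
tool_pos: [0.6621, -0.1215, 0.0127]
tool_rot: [180.0, -0.0, 89.8]
force: [-1.9, 1.1, 4.3]
grip_width: 0.0395
grasp_force: 30.0
```

Contact; release, rise, then swing out of the way to look.

```bash
python3 -m crank '[{"x":0,"y":0,"z":0,"turn":0},{"x":0,"y":0,"z":0,"turn":0},{"x":0,"y":0,"z":0,"turn":0},{"x":0,"y":0,"z":0,"turn":0},{"x":0,"y":0,"z":0,"turn":0},{"x":0,"y":0,"z":-0.02,"turn":0},{"x":0,"y":0,"z":-0.05,"turn":0},{"x":0,"y":0,"z":-0.085,"turn":0},{"x":0,"y":0,"z":-0.12,"turn":0},{"x":0,"y":0,"z":-0.155,"turn":0},{"x":0,"y":0,"z":-0.175,"turn":0},{"x":0,"y":0,"z":-0.18,"turn":0}]' 0.087
python3 -m crank '[{"x":-0.02,"y":-0.02,"z":0,"turn":0},{"x":-0.05,"y":-0.05,"z":0,"turn":0},{"x":-0.09,"y":-0.08,"z":0,"turn":0},{"x":-0.13,"y":-0.11,"z":0,"turn":0},{"x":-0.17,"y":-0.14,"z":0,"turn":0},{"x":-0.21,"y":-0.16,"z":0,"turn":0},{"x":-0.25,"y":-0.18,"z":0,"turn":0},{"x":-0.28,"y":-0.2,"z":0,"turn":0},{"x":-0.3,"y":-0.21,"z":0,"turn":0},{"x":-0.3,"y":-0.21,"z":0,"turn":0}]'
python3 -c "
from h import *
i=look();r=lambda a:cv2.resize(a,None,fx=2.5,fy=2.5,interpolation=cv2.INTER_CUBIC)
cv2.imwrite('pics/z.png',np.vstack([r(i['top'][110:220,170:400]),cv2.resize(i['scene'][130:300,200:400],(575,330))])[:,:,::-1])
h=((8,150,60),(28,255,255))
for n in i:
  for b in blobs(i[n],*h,30): print(n,np.round(b,1),[np.round(ray(n,b,H-k/2+.012),4).tolist() for _,H,k in CAP])"
```

```text
time_s: 37.48
tool_pos: [0.6625, -0.1217, 0.1936]
tool_rot: [179.8, 0.0, 89.8]
force: [-1.0, 0.3, -1.3]
grip_width: 0.0871
grasp_force: 0.0
time_s: 38.72
tool_pos: [0.4487, -0.4221, 0.1906]
tool_rot: [-179.9, -0.0, 89.6]
force: [-0.5, -0.6, -0.1]
grip_width: 0.0873
grasp_force: 0.0
top [228.7 165.5 414.5] [[0.6388, 0.132], [0.6443, 0.1348], [0.6495, 0.1375], [0.6546, 0.1401]]
top [266.7 162.2 297. ] [[0.6442, 0.0501], [0.6497, 0.0512], [0.655, 0.0522], [0.6602, 0.0533]]
top [343.8 158.2 143.5] [[0.6486, -0.1154], [0.6543, -0.1178], [0.6597, -0.12], [0.6649, -0.1222]]
top [307.7 158.7 218.5] [[0.6495, -0.038], [0.6552, -0.0388], [0.6606, -0.0394], [0.6658, -0.0401]]
top [ 370.7   97.6 2713. ] [[0.784, -0.1796], [0.7925, -0.1833], [0.8006, -0.1868], [0.8084, -0.1902]]
scene [ 311.7  332.  3713. ] [[0.8689, -0.2696], [0.862, -0.2587], [0.8555, -0.2484], [0.8491, -0.2383]]
scene [274.9 246.9 142.5] [[0.6929, -0.1605], [0.6815, -0.1468], [0.6706, -0.1337], [0.66, -0.1211]]
scene [297.3 219.4 190. ] [[0.6787, -0.0697], [0.6669, -0.0537], [0.6557, -0.0384], [0.6448, -0.0236]]
scene [319.3 190.6 260.5] [[0.6595, 0.0344], [0.6472, 0.0531], [0.6355, 0.0709], [0.6242, 0.0882]]
scene [335.5 165.3 294. ] [[0.6352, 0.132], [0.6223, 0.1532], [0.61, 0.1734], [0.5981, 0.193]]
```

View pics/z.png

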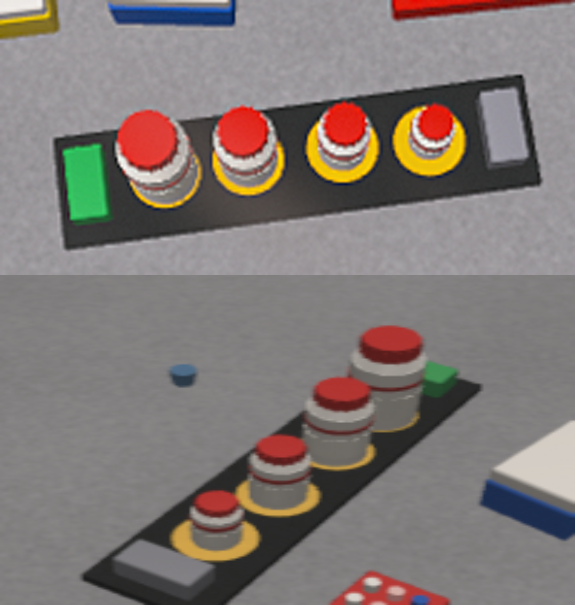

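All four jars stand upright within about 2 mm of their discs, tallest by the green block (top-crop pixels: caps at about (150,138), (243,132), (344,125) and (436,123)). I'm handing the job in.

```bash
python3 -c "
from cell import env
print(env.sign_off())"
```

```text
the job is handed in; nothing more can be done
None
```

I handed the job in after about 39 s of robot time: the last pictures show all four jars upright, within about 2 mm of their disc centres, in height order from the green block, and the arm never went near the brown bottle; the judge returned no verdict.

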